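Set the selector rod to its middle click and lock it

ROBOT

A 6-joint arm with a two-finger parallel gripper is mounted at the origin on the work surface. World frame = base frame: x ahead of the robot, y to its left, z up, the work surface at z = 0. Lengths are in m, angles in rad, forces in N, time in s.
With the tool pointing down it reaches from about 0.375 to 0.75 m from the base axis. Payload 9 kg.
Tool frame: the origin (TCP) lies midway between the tips of the shut fingers; the grasp point (between the pads) lies 19 mm behind it; z points along the fingers, x is the direction in which the jaws open and shut, and the axes are right-handed (so a half turn about z gives the same grasp; the last joint's range is limited). The gripper opens to 85 mm and grips with 20 to 120 N. Pads are 22 mm wide; open, the fingers measure 114 mm over their backs; the gripper's body (76 mm by 85 mm) begins 54 mm behind the grasp point. The pads swing forward as they close: fully open they stand 13 mm farther back than shut.
Start: joints at [-1.345, 0.104, 0.097, 1.564, 0, 1.353], TCP at [0.258, -0.542, 0.231] pointing down, gripper open.
Joint ranges: [-2.99, 2.99], [-0.84, 1.86], [-1.1, 1.16], [-1.84, 2.11], [-1.51, 1.56], [-3.14, 3.14]. Speed limits (rad/s): [2.22, 2.22, 2.57, 3.14, 3.14, 3.14].

INTERFACE

Orientations are given as a unit quaternion [w, x, y, z].
In Python, from plant import r, fingers, planner, vision, workorder, read_time_s, read_qpos, read_qd, read_joint_efforts, read_tcp_pos, read_eef_rot, read_ft_force, read_wrist_torque, read_finger_gap gives the robot as it stands. Calls block until the motion is done:
- r.move_to(position, orientation): joint-space move of the TCP to a pose.
- r.servo_line(position, frame=None, velocity=0.15, contact_N=None): straight line of the TCP; frame=None keeps the orientation; velocity is the mean speed in m/s. With contact_N (N) it stops when the force on the tool has changed by that much, and returns True; else False.
- r.set_joints(angles): joint-space move.
- fingers.open_gripper() and fingers.grasp(newtons=None): open the fingers fully, or close them until they stop; newtons is the grip in N (None keeps the last).
- r.wait(seconds).
- planner.ik(position, orientation): joint angles nearest the present ones, or None.
- vision.get_image(name): name is "side" or "top" or "wrist"; returns a dict with "image" (384x512x3 uint8, blue, green, red), "depth" (384x512 float32, m along the optical axis (not along the pixel's ray), 0 where there is no reading), "K" (3x3 intrinsics, pixels), "rvec" (rotation vector, rad) and "tvec" (3), from world to camera coordinates, as OpenCV has them. Camera axes: x right, y down, z forward; pixel columns grow to the right and rows downward; lengths in m; the calibration is good to about 2 mm. A picture is of the moment at which its call begins.
A pose or a line that the arm cannot do raises r.Unreachable and nothing moves.
- workorder.sign_off(): hands the job in, once; it reports no verdict.
Readings, each from a call of its own:
- read_time_s(): time.
- read_qpos(): joint angles.
- read_qd(): joint speeds.
- read_joint_efforts(): joint torques, N m.
- read_tcp_pos(): TCP position.
- read_eef_rot(): TCP orientation.
- read_ft_force(): force on the tool from outside, world axes, zero at the start.
- read_wrist_torque(): the same for the moment, N m.
- read_finger_gap(): finger opening in m.
Only numpy, scipy, OpenCV 4.12 (cv2) and the standard library are available. Lean on these libraries where they do the work, as an engineer would, in place of code of your own. Each camera call takes 0.05 s, during which the arm holds its last target.

TASK

Pull the red-knobbed selector rod of the sloping test console out to its middle click position (it starts pushed fully in), then lock it by screwing the brass thumbscrew on the console's top clockwise until it is fully down and stops, with the rod still at the middle click. Let go of both and leave the meter, the glass valve and the charger undisturbed.

Things in the scene. Friction and masses are not known exactly. Their poses are not given: they have to be found in the camera images.
- console: fixed grey test console, 200 deep (x) x 300 wide (y) x 106.4 mm high; origin at the centre of its underside on the table; x from its front (robot's side) to its back, y to its left, z up. The sloping panel rises from 40 mm high at the front edge (x = -100 mm) to 106.4 mm at x = 15 mm (30 degrees from level); behind it a level ledge, 106.4 mm high, x = 15 to 100 mm
- rod_exit (a point): point on the console's panel where the rod leaves it, square to the panel; axes as the console's
- rail_mid (a point): middle of the cross bar of a fixed 12 mm round steel guard rail over the rod; axes as the console's. Bar along y, 110 mm long, some 110 mm above the knob, so the knob cannot be taken from straight above: come in below it from the robot's side, tool tilted 25 to 40 degrees. From the bar's ends two arms run back 90 mm and down 35 mm to posts on the ledge
- rod_knob (a point): centre of the red ribbed knob, a cylinder 36 mm in diameter, 60 mm long, on the end of the 12 mm selector rod. z lies along the rod, out of the panel (up and towards the robot, 30 degrees from vertical): the direction of pulling; y is the console's y (level). With the rod fully in the knob's inner end is 30 mm off the panel
- rod (a joint): how far the selector rod is pulled out, m: 0 fully in (stop), 0.020 the middle click, 0.040 fully out (stop). Some 10 N pulls it over from one click to the next; it resists until half-way (10 mm) to the next click and then snaps into that. Let go within 7 mm of a click, it settles there by itself.
- screw_head (a point): centre (half-way up) of the thumbscrew's knurled brass head, an upright cylinder 50 mm in diameter, 42 mm high, axis vertical, on the ledge 90 mm to the right of the console's middle. Free from above. It sinks 6 mm a turn as it is tightened; fully down its lower face is 1 mm above the ledge and its centre 128.4 mm above the table
- screw (a joint): angle of the thumbscrew, rad: 0 is fully down (stop); it grows when unscrewed, anticlockwise seen from above. It starts 1.0 to 1.5 turns up. Some 0.04 N m turns it, and it stays where it is left.
- meter: bystander: grey handheld meter lying flat, 150 x 76 x 36 mm, loose, to the left of the console; origin at the centre of its underside
- valve: bystander: glass electron valve standing on its black base, 44 mm in diameter, 108 mm high, loose, right of the console; origin at the centre of its underside
- charger: bystander: black battery charger block, 90 x 60 x 26 mm, loose, right of the console; origin at the centre of its underside

How it is judged:
On the way, in this order (a step that is already met when the one before it is completed fails the run):
1. the rod is at its middle click (within 3 mm) and has been let go, while the thumbscrew is still loose (value of joint rod between 0.017 and 0.023 m and value of joint screw above 5 rad and contact force between rod and the fingers below 0.2 N), for 0.2 s.
2. the thumbscrew is fully down (within 0.4 rad of its stop) (value of joint screw below 0.4 rad and value of joint rod between 0.017 and 0.023 m), for 0.2 s.
At the end, for the whole second after the job is handed in: the rod rests at its middle click (0.020 m out, within 3 mm), the thumbscrew is screwed fully down (within 0.4 rad of its stop), and both are let go and still (all of step 2 and velocity of joint screw between -0.05 and 0.05 rad/s and velocity of joint rod between -0.005 and 0.005 m/s); the robot touches nothing.
It fails at once if the meter, valve or charger is pushed more than 20 mm from its place (distance of any of meter, valve, charger from where it was at the start of the episode above 0.02 m).
It fails at once if the glass valve is tipped (angle between valve's own z axis and vertical above 0.35 rad).
It also fails if it takes over 72 s, if anything falls off the work surface, if the arm or the gripper's body presses on something with over 40 N, if the wrist force passes 120 N, or if a joint passes its speed limit or range.

## Working session

There is one attempt and no reset: what is moved stays moved. The work goes in short steps, each a Python script; the robot and the scene stay as the last script left them, time stands still between calls to the robot, and variables do not carry over. Pictures are saved under pics/ and viewed, and the job is handed in when it is done.

```bash
ls; mkdir -p pics; cat > h.py <<'E'
from plant import *
import numpy as np, cv2
from scipy.spatial.transform import Rotation as R
def cam(n):
    d=vision.get_image(n); Rm=cv2.Rodrigues(np.array(d['rvec'],float))[0]; t=np.array(d['tvec'],float).ravel()
    return d,np.array(d['K']),Rm,t
def cloud(d,K,Rm,t):
    z=d['depth']; v,u=np.indices(z.shape)
    P=np.stack([(u-K[0,2])/K[0,0]*z,(v-K[1,2])/K[1,1]*z,z],-1)
    return (P-t)@Rm
E
python3 - <<'E'
from h import *
import pickle
for n in ['side','top','wrist']:
    c=cam(n); cv2.imwrite(f'pics/{n}0.png',c[0]['image']); pickle.dump(c,open(f'{n}0.pkl','wb'))
    print(n,-c[2].T@c[3],(c[0]['depth']>0).mean())
print(read_time_s(),read_tcp_pos(),read_eef_rot(),read_finger_gap())
E
```

```text
pics
side [ 0.41472491 -0.62686032  0.78493041] 0.9959055582682291
top [0.50186438 0.02146075 1.12606356] 0.9960734049479166
wrist [ 0.33291747 -0.50603685  0.37403794] 0.9962259928385416
0.15 [ 0.25758767 -0.54161632  0.23070725] [-3.67386692e-04  8.45387579e-01 -5.34153150e-01 -3.44831335e-04] 0.08534756816451207
```

View pics/side0.png

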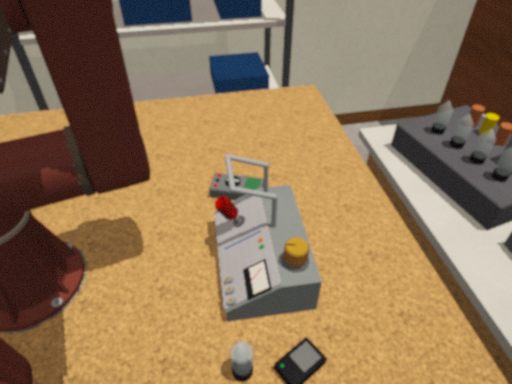

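View pics/top0.png

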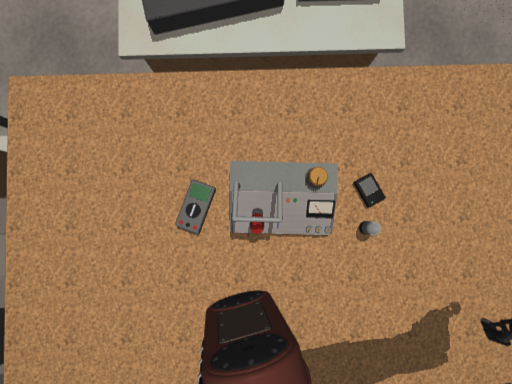

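```bash
python3 - <<'E'
from h import *
import pickle
for n in ['top','side']:
    d,K,Rm,t=pickle.load(open(n+'0.pkl','rb')); im=d['image']; P=cloud(d,K,Rm,t)
    hsv=cv2.cvtColor(im,cv2.COLOR_BGR2HSV)
    for nm,m in dict(red=((hsv[...,0]<8)|(hsv[...,0]>172))&(hsv[...,1]>130)&(hsv[...,2]>60),brass=(hsv[...,0]>15)&(hsv[...,0]<32)&(hsv[...,1]>90)&(hsv[...,2]>60)).items():
        k,l,s,c=cv2.connectedComponentsWithStats(m.astype(np.uint8))
        for i in range(1,k):
            if s[i,4]>60: 
                q=P[l==i]; print(n,nm,s[i],c[i].round(1),np.median(q,0).round(4),np.percentile(q,2,0).round(4),np.percentile(q,98,0).round(4))
E
```

```text
top red [251 222  12  12 127] [256.5 227.2] [0.4678 0.0282 0.1505] [0.4517 0.0126 0.143 ] [0.481  0.0418 0.1568]
top red [210 349  80  27 225] [249.5 367.2] [0.3215 0.0366 0.683 ] [ 0.3105 -0.0094  0.6592] [0.3322 0.0811 0.6887]
top red [ 204  351  101   33 1355] [268.3 374. ] [0.3137 0.0064 0.6852] [ 0.2988 -0.0259  0.6585] [0.3285 0.0855 0.6966]
top brass [309 167  19  18 265] [318.1 175.7] [ 0.599  -0.1384  0.1562] [ 0.5774 -0.1604  0.1512] [ 0.6201 -0.1172  0.16  ]
side red [  89   42   59  133 1849] [118.2 117. ] [ 0.3043 -0.0189  0.4154] [ 0.258  -0.0289  0.3019] [ 0.3276 -0.004   0.5455]
side red [ 64  87  26  36 206] [ 77.1 106.1] [ 0.2478 -0.034   0.4595] [ 0.2334 -0.0374  0.4322] [ 0.2613 -0.029   0.4847]
side red [ 75 124  15  22  62] [ 81.1 133.8] [ 0.2353 -0.0313  0.4085] [ 0.2295 -0.0345  0.3853] [ 0.25   -0.0278  0.4211]
side red [   0  131   79   64 3419] [ 37.1 163.3] [ 0.1451 -0.0153  0.3452] [ 0.0862 -0.043   0.296 ] [0.1965 0.0417 0.3637]
side red [ 91 154  20  24  90] [ 99.2 165.5] [ 0.2449 -0.0235  0.3324] [ 0.2339 -0.028   0.3018] [ 0.2687 -0.019   0.3509]
side
[... 160 characters left out ...]
[ 0.081  -0.0659  0.0123] [-0.0283 -0.1217  0.0086] [0.1207 0.0498 0.0498]
side red [  0 340  28  44 719] [ 11.9 364.9] [ 0.2946 -0.5003  0.5508] [ 0.2903 -0.5086  0.5362] [ 0.2972 -0.4905  0.5662]
side brass [    0    85   512   299 83068] [253.5 262. ] [ 0.524  -0.0888 -0.0007] [ 0.0579 -0.3858 -0.0878] [1.041  0.728  0.0032]
side brass [   0  109   69   34 1592] [ 30.9 123.4] [-0.141   0.7122 -0.0021] [-0.25    0.6233 -0.1329] [-0.0153  1.036   0.0019]
side brass [478 111  23  23 308] [489.3 121.7] [1.3106 0.2229 0.1291] [ 1.204   0.1154 -0.4842] [2.2184 1.1177 0.1845]
side brass [232 161  32  17 404] [247.2 169.5] [ 0.5749  0.3008 -0.0006] [ 0.5237  0.0703 -0.0038] [0.6234 0.3481 0.2195]
```

```bash
python3 - <<'E'
from h import *
import pickle
d,K,Rm,t=pickle.load(open('top0.pkl','rb')); im=d['image']; P=cloud(d,K,Rm,t)
roi=(P[...,0]>.3)&(P[...,0]<.8)&(P[...,1]>-.3)&(P[...,1]<.25)
# ledge
m=roi&(abs(P[...,2]-.1064)<.004)&(P[...,0]>.5)
q=P[m]; print('ledge',m.sum(),q.mean(0),q.min(0),q.max(0))
(c,s,a)=cv2.minAreaRect(q[:,:2].astype(np.float32)); print(c,s,a)
m=roi&(P[...,2]>.02)&(P[...,2]<.109)&(P[...,0]>.42)&(P[...,1]>-.2)&(P[...,1]<.11)
m=cv2.morphologyEx(m.astype(np.uint8),cv2.MORPH_OPEN,np.ones((3,3)))>0
(c,s,a)=cv2.minAreaRect(P[m][:,:2].astype(np.float32)); print(c,s,a)
# panel plane fit
q=P[roi&(P[...,2]>.045)&(P[...,2]<.1)&(P[...,1]>-.17)&(P[...,1]<-.02)&(P[...,0]>.45)&(P[...,0]<.57)]
A=np.c_[q[:,:2],np.ones(len(q))]
for _ in range(3):
    co=np.linalg.lstsq(A,q[:,2],rcond=None)[0]; k=abs(A@co-q[:,2])<.004; A=A[k];q=q[k]
print('panel',co,len(q),'slope deg',np.degrees(np.arctan(np.hypot(*co[:2]))),'yaw',np.degrees(np.arctan2(co[1],co[0])))
# rail
m=roi&(P[...,2]>.17)&(P[...,2]<.4)&(P[...,0]>.4)&(P[...,1]>-.1)
q=P[m];print('rail',q.min(0),q.max(0))
f=m&(P[...,0]<.515); q=P[f]; print(q.mean(0),np.percentile(q,[5,50,95],0),np.degrees(np.polyfit(q[:,1],q[:,0],1)[0]))
b=cv2.resize(im[150:250,160:400],None,fx=3.3,fy=3.3,interpolation=cv2.INTER_CUBIC); cv2.imwrite('pics/topz.png',b)
d,K,Rm,t=pickle.load(open('side0.pkl','rb'));b=cv2.resize(d['image'][140:384,190:340],None,fx=2.4,fy=2.4,interpolation=cv2.INTER_CUBIC); cv2.imwrite('pics/sidez.png',b)
E
```

```text
ledge 2805 [ 0.59949718 -0.04272732  0.10506798] [ 0.53653783 -0.20116864  0.10240013] [0.65184934 0.10181616 0.11036311]
(0.5942199230194092, -0.049346521496772766) (0.30046600103378296, 0.1038297563791275) 87.16364288330078
(0.5447964072227478, -0.04691067337989807) (0.30047354102134705, 0.2030668407678604) 87.17955017089844
panel [ 0.57644103 -0.04678029 -0.21880815] 1395 slope deg 30.04234515160161 yaw -4.6395942573062845
rail [ 0.48148715 -0.0373823   0.17236472] [0.58634868 0.08562713 0.24332797]
[0.49312918 0.02423056 0.23668912] [[ 0.48427051 -0.03098174  0.22990883]
 [ 0.4913572   0.02271741  0.23749625]
 [ 0.51049124  0.08285883  0.24098153]] 1.1794879134449523
```

View pics/topz.png

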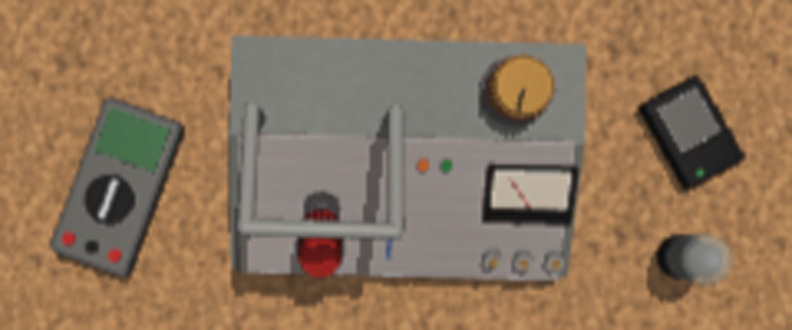

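View pics/sidez.png

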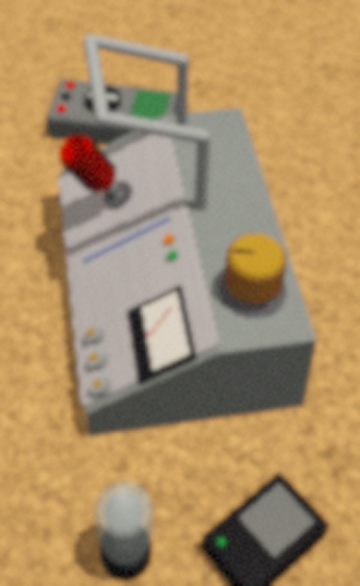

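```bash
cat >> h.py <<'E'
yaw=np.radians(-2.82); C0=np.array([.5450,-.0469,0]); RC=R.from_euler('z',yaw).as_matrix()
nC=np.array([-.5,0,np.sqrt(3)/2]); uC=np.array([np.sqrt(3)/2,0,.5])
def toC(P): return (P-C0)@RC
def toW(p): return RC@np.asarray(p)+C0
def rodco(P):
    c=toC(P)-np.array([-.1,0,.04]); return np.stack([c@uC,c[...,1],c@nC],-1)  # up-slope, y, off panel
E
python3 - <<'E'
from h import *
import pickle
for n in ['top','side']:
    d,K,Rm,t=pickle.load(open(n+'0.pkl','rb')); im=d['image']; P=cloud(d,K,Rm,t)
    hsv=cv2.cvtColor(im,cv2.COLOR_BGR2HSV)
    m=((hsv[...,0]<8)|(hsv[...,0]>172))&(hsv[...,1]>110)&(hsv[...,2]>40)&(P[...,0]>.4)&(P[...,0]<.52)&(abs(P[...,1]-.027)<.03)&(P[...,2]>.09)&(P[...,2]<.19)
    q=rodco(P[m]); print(n,m.sum()); print(np.percentile(q,[0,3,10,50,90,97,100],0).round(4))
    e=q[q[:,2]>np.percentile(q[:,2],97)-.006]; print(len(e),e.mean(0),e.min(0),e.max(0))
    roi=(P[...,2]>.04)&(P[...,2]<.105)&(abs(P[...,1]+.09)<.08)&(P[...,0]>.47)&(P[...,0]<.54); print('panel off',np.median(rodco(P[roi])[:,2]))
    b=(hsv[...,0]>15)&(hsv[...,0]<32)&(hsv[...,1]>90)&(P[...,2]>.148)&(P[...,2]<.165)&(abs(P[...,0]-.6)<.04)&(abs(P[...,1]+.139)<.04)
    q=P[b]; print('screw top z',np.median(q[:,2]),cv2.minEnclosingCircle(q[:,:2].astype(np.float32)),toC(q.mean(0)))
    # rail pts
    rl=(P[...,2]>.2)&(P[...,2]<.27)&(P[...,0]>.46)&(P[...,0]<.53)&(abs(P[...,1]-.02)<.045)&(hsv[...,1]<70); q=P[rl]; print('rail',rl.sum(),np.percentile(q,[5,50,95],0).round(4))
E
```

```text
top 151
[[0.054  0.0555 0.0351]
 [0.0554 0.0558 0.0403]
 [0.0605 0.0585 0.045 ]
 [0.0743 0.0699 0.087 ]
 [0.0838 0.0821 0.0892]
 [0.0849 0.0849 0.0897]
 [0.0869 0.0875 0.0911]]
103 [0.06914883 0.07025006 0.08771757] [0.05398535 0.05545087 0.08390893] [0.08511943 0.08479002 0.09114016]
panel off 0.000734292017701228
screw top z 0.15615194190829534 ((0.6000633239746094, -0.13856931030750275), 0.02502279169857502) [ 0.05900722 -0.08904259  0.15593404]
rail 195 [[ 0.4843 -0.0236  0.2316]
 [ 0.4898  0.0178  0.2381]
 [ 0.4968  0.0596  0.241 ]]
side 307
[[0.0566 0.0483 0.0354]
 [0.0592 0.0494 0.0408]
 [0.0628 0.0503 0.046 ]
 [0.0744 0.0553 0.0742]
 [0.0845 0.0704 0.0885]
 [0.0861 0.0767 0.0893]
 [0.0872 0.0818 0.0906]]
109 [0.07103007 0.06369379 0.08724206] [0.05657536 0.04942936 0.08341301] [0.08582464 0.08178766 0.09062843]
panel off 0.0006480331748680646
screw top z 0.15722488645963928 ((0.6012571454048157, -0.14214076101779938), 0.02673286944627762) [ 0.05857528 -0.09598592  0.15669258]
rail 142 [[ 0.4847 -0.0208  0.2361]
 [ 0.4901  0.016   0.2394]
 [ 0.4954  0.0594  0.2413]]
```

```bash
cat >> h.py <<'E'
def fromrod(u,y,s): return toW(np.array([-.1,y,.04])+u*uC+s*nC)
def quat(M): 
    q=R.from_matrix(M).as_quat(); return [float(q[3]),*map(float,q[:3])]
def tiltq(th,flip=False):
    z=np.array([np.sin(th),0,-np.cos(th)]); x=np.array([0,-1. if flip else 1.,0]); y=np.cross(z,x)
    return quat(RC@np.c_[x,y,z]), RC@z
def downq(phi):  # tool x at angle phi in console frame, pointing down
    x=np.array([np.cos(phi),np.sin(phi),0]); z=np.array([0,0,-1.]); return quat(RC@np.c_[x,np.cross(z,x),z])
KU,KY=.0705,.0695
SCR=toW([.059,-.090,.1352])
E
python3 - <<'E'
from h import *
np.set_printoptions(precision=3,suppress=True)
print(fromrod(KU,KY,.06),SCR)
for f in (0,1):
  for th in (30,36,40):
    q,z=tiltq(np.radians(th),f)
    g=fromrod(KU,KY,.072); 
    for nm,p in dict(grasp=g+.019*z,pull=g+.019*z+.02*RC@nC,pre=g-.09*z).items():
        print(f,th,nm,p,planner.ik(p.tolist(),q))
for ph in range(-180,181,45):
    print(ph,planner.ik((SCR+[0,0,.0]).tolist(),downq(np.radians(ph))))
E
```

```text
[0.48  0.026 0.127] [ 0.6   -0.14   0.135]
0 30 grasp [0.483 0.026 0.121] None
0 30 pull [0.473 0.026 0.138] None
0 30 pre [0.429 0.028 0.216] None
0 36 grasp [0.485 0.026 0.122] None
0 36 pull [0.475 0.026 0.14 ] None
0 36 pre [0.421 0.029 0.21 ] None
0 40 grasp [0.486 0.026 0.123] None
0 40 pull [0.476 0.026 0.14 ] None
0 40 pre [0.416 0.029 0.207] None
1 30 grasp [0.483 0.026 0.121] None
1 30 pull [0.473 0.026 0.138] None
1 30 pre [0.429 0.028 0.216] None
1 36 grasp [0.485 0.026 0.122] None
1 36 pull [0.475 0.026 0.14 ] None
1 36 pre [0.421 0.029 0.21 ] None
1 40 grasp [0.486 0.026 0.123] None
1 40 pull [0.476 0.026 0.14 ] None
1 40 pre [0.416 0.029 0.207] None
-180 [-0.441  0.154 -0.023  1.394  0.    -1.963]
-135 [-0.441  0.154 -0.023  1.394  0.    -2.748]
-90 [-0.441  0.154 -0.023  1.394  0.     2.75 ]
-45 [-0.441  0.154 -0.023  1.394  0.     1.964]
0 [-0.441  0.154 -0.023  1.394  0.     1.179]
45 [-0.441  0.154 -0.023  1.394  0.     0.394]
90 [-0.441  0.154 -0.023  1.394  0.    -0.392]
135 [-0.441  0.154 -0.023  1.394  0.    -1.177]
180 [-0.441  0.154 -0.023  1.394  0.    -1.963]
```

```bash
python3 - <<'E'
from h import *
np.set_printoptions(precision=3,suppress=True)
for th in (0,10,20,25,30,36,40,-30):
  q,z=tiltq(np.radians(th)); 
  for zz in (.12,.2,.3):
    ok=[]
    for x in np.arange(.36,.8,.02):
        p=np.array([x,.0,zz]); s=planner.ik(p.tolist(),q)
        if s is not None: ok.append((round(x,2),np.array(s)))
    if ok: print(th,zz,ok[0],ok[-1])
    else: print(th,zz,'none')
E
```

```text
0 0.12 (np.float64(0.36), array([-0.368, -0.697, -0.767,  1.502,  0.   , -0.319])) (np.float64(0.8), array([-0.163,  0.783,  0.748,  1.537,  0.   , -0.113]))
0 0.2 (np.float64(0.36), array([-0.368, -0.674, -0.607,  1.638,  0.   , -0.319])) (np.float64(0.8), array([-0.163,  0.836,  0.972,  1.707,  0.   , -0.113]))
0 0.3 (np.float64(0.36), array([-0.368, -0.601, -0.375,  1.797,  0.   , -0.319])) (np.float64(0.76), array([-0.171,  0.775,  1.072,  1.868,  0.   , -0.122]))
10 0.12 (np.float64(0.42), array([-0.353, -0.757, -0.814,  1.347,  0.052, -0.3  ])) (np.float64(0.8), array([-0.171,  0.498,  0.348,  1.248,  0.021, -0.12 ]))
10 0.2 (np.float64(0.4), array([-0.375, -0.804, -0.695,  1.515,  0.056, -0.321])) (np.float64(0.8), array([-0.171,  0.5  ,  0.495,  1.393,  0.021, -0.12 ]))
10 0.3 (np.float64(0.38), array([-0.399, -0.78 , -0.493,  1.694,  0.06 , -0.345])) (np.float64(0.8), array([-0.171,  0.571,  0.773,  1.6  ,  0.021, -0.12 ]))
20 0.12 (np.float64(0.48), array([-0.338, -0.812, -0.88 ,  1.167,  0.098, -0.272])) (np.float64(0.8), array([-0.18 ,  0.275,  0.037,  0.987,  0.045, -0.1
[... 2001 characters left out ...]
0.8), array([-0.2  , -0.125, -0.374,  0.629,  0.097, -0.116]))
40 0.3 (np.float64(0.6), array([-0.302, -0.811, -0.69 ,  1.009,  0.161, -0.195])) (np.float64(0.8), array([-0.2  , -0.147, -0.213,  0.813,  0.097, -0.116]))
-30 0.12 (np.float64(0.36), array([-0.271,  0.076, -0.242,  1.766, -0.11 , -0.193])) (np.float64(0.64), array([-0.174,  1.096,  1.109,  2.104, -0.062, -0.108]))
-30 0.2 (np.float64(0.36), array([-0.271,  0.038, -0.135,  1.911, -0.11 , -0.193])) (np.float64(0.58), array([-0.188,  0.786,  0.791,  2.096, -0.069, -0.121]))
-30 0.3 (np.float64(0.36), array([-0.271,  0.038,  0.047,  2.093, -0.11 , -0.193])) (np.float64(0.42), array([-0.242,  0.226,  0.25 ,  2.11 , -0.096, -0.167]))
```

```bash
python3 - <<'E'
from h import *
np.set_printoptions(precision=3,suppress=True)
g=fromrod(KU,KY,.074); n=RC@nC
# tool z in console frame: tan(xz tilt)=a, y-lean b
for ax in (18,20,22,25,28,30,35):
  row=[]
  for by in range(-50,51,5):
    z=np.array([np.tan(np.radians(ax)),np.tan(np.radians(by)),-1]); z/=np.linalg.norm(z); z=RC@z
    yv=RC@[0,1,0]; x=yv-z*(yv@z); x/=np.linalg.norm(x)
    r_=''
    for p in (g+.019*z,g+.019*z+.02*n,g-.08*z):
        ok=False
        for s in (1,-1):
            M=np.c_[s*x,np.cross(z,s*x),z]
            ok|=planner.ik(p.tolist(),quat(M)) is not None
        r_+='Y' if ok else '.'
    row.append(f'{by}:{r_}')
  print(ax,*row)
E
```

```text
18 -50:YYY -45:YYY -40:YYY -35:YYY -30:YYY -25:YYY -20:YYY -15:YYY -10:YYY -5:YYY 0:YYY 5:YYY 10:YYY 15:YYY 20:YYY 25:YYY 30:YYY 35:YYY 40:YYY 45:YYY 50:YYY
20 -50:YYY -45:YYY -40:YYY -35:YYY -30:YYY -25:YYY -20:YYY -15:YYY -10:YY. -5:Y.. 0:Y.. 5:Y.. 10:YY. 15:YYY 20:YYY 25:YYY 30:YYY 35:YYY 40:YYY 45:YYY 50:YYY
22 -50:YYY -45:YYY -40:YYY -35:YYY -30:YYY -25:YYY -20:YYY -15:Y.. -10:Y.. -5:... 0:... 5:... 10:... 15:Y.. 20:YYY 25:YYY 30:YYY 35:YYY 40:YYY 45:YYY 50:YYY
25 -50:YYY -45:YYY -40:YYY -35:YYY -30:YYY -25:YYY -20:Y.. -15:... -10:... -5:... 0:... 5:... 10:... 15:... 20:Y.. 25:YYY 30:YYY 35:YYY 40:YYY 45:YYY 50:YYY
28 -50:YYY -45:YYY -40:YYY -35:YYY -30:YYY -25:... -20:... -15:... -10:... -5:... 0:... 5:... 10:... 15:... 20:... 25:... 30:YYY 35:YYY 40:YYY 45:YYY 50:YYY
30 -50:YYY -45:YYY -40:YYY -35:YYY -30:Y.. -25:... -20:... -15:... -10:... -5:... 0:... 5:... 10:... 15:... 20:... 25:... 30:Y.. 35:YYY 40:YYY 45:YYY 50:YYY
35 -50:YYY -45:YYY -40:YYY -35:... -30:... -25:... -20:... -15:... -10:... -5:... 0:... 5:... 10:... 15:... 20:... 25:... 30:... 35:Y.Y 40:YYY 45:YYY 50:YYY
```

```bash
cat >> h.py <<'E'
def toolM(ax,by,roll=0,flip=1):
    z=np.array([np.tan(np.radians(ax)),np.tan(np.radians(by)),-1]); z/=np.linalg.norm(z)
    x=np.array([0,1.,0]); x=x-z*(x@z); x/=np.linalg.norm(x); x=R.from_rotvec(np.radians(roll)*z).apply(x)*flip
    return RC@np.c_[x,np.cross(z,x),z]
E
python3 - <<'E'
from h import *
np.set_printoptions(precision=3,suppress=True)
n=RC@nC
for s in (.060,.066):
 for ax in (20,21,22,23,24):
  row=[]
  for by in (-24,-21,-18,-15,-12,-9,0,9,12,15,18,21,24):
    r_=''
    M=toolM(ax,by); z=M[:,2]; g=fromrod(KU,KY,s)
    for p in (g+.019*z,g+.019*z+.018*n,g+.019*z+.018*n-.05*z,g+.019*z-.06*z):
        ok=any(planner.ik(p.tolist(),quat(toolM(ax,by,0,f))) is not None for f in (1,-1))
        r_+='Y' if ok else '.'
    row.append(f'{by}:{r_}')
  print(s,ax,*row)
for by in (-15,15):
  for f in (1,-1):
    M=toolM(21,by,0,f); print(by,f,planner.ik((fromrod(KU,KY,.062)+.019*M[:,2]).tolist(),quat(M)))
E
```

```text
0.06 20 -24:YYYY -21:YYYY -18:YYYY -15:YYYY -12:YYYY -9:YY.Y 0:YY.. 9:YY.Y 12:YYYY 15:YYYY 18:YYYY 21:YYYY 24:YYYY
0.06 21 -24:YYYY -21:YYYY -18:YYYY -15:YYYY -12:YY.Y -9:YY.. 0:Y... 9:YY.. 12:YY.. 15:YYYY 18:YYYY 21:YYYY 24:YYYY
0.06 22 -24:YYYY -21:YYYY -18:YYYY -15:YY.Y -12:YY.. -9:Y... 0:.... 9:Y... 12:YY.. 15:YY.. 18:YYYY 21:YYYY 24:YYYY
0.06 23 -24:YYYY -21:YYYY -18:YY.Y -15:YY.. -12:Y... -9:.... 0:.... 9:.... 12:Y... 15:Y... 18:YY.Y 21:YYYY 24:YYYY
0.06 24 -24:YYYY -21:YYYY -18:YY.. -15:Y... -12:.... -9:.... 0:.... 9:.... 12:.... 15:Y... 18:Y... 21:YY.Y 24:YYYY
0.066 20 -24:YYYY -21:YYYY -18:YYYY -15:YYYY -12:YYYY -9:YY.Y 0:YY.. 9:YY.. 12:YY.Y 15:YYYY 18:YYYY 21:YYYY 24:YYYY
0.066 21 -24:YYYY -21:YYYY -18:YYYY -15:YYYY -12:YY.Y -9:YY.. 0:Y... 9:Y... 12:YY.. 15:YY.Y 18:YYYY 21:YYYY 24:YYYY
0.066 22 -24:YYYY -21:YYYY -18:YYYY -15:YY.Y -12:Y... -9:Y... 0:.... 9:Y... 12:Y... 15:YY.. 18:YYYY 21:YYYY 24:YYYY
0.066 23 -24:YYYY -21:YYYY -18:YY.Y -15:Y... -12:Y... -9:.... 0:.... 9:.... 12:.... 15:Y... 18:YY.. 21:YYYY 24:YYYY
0.066 24 -24:YYYY -21:YY.Y -18:Y... -15:.... -12:.... -9:.... 0:.... 9:.... 12:.... 15:.... 18:Y... 21:YY.Y 24:YYYY
-15 1 [-0.079 -0.743 -0.878  1.062 -0.234 -0.028]
-15 -1 [-0.079 -0.743 -0.878  1.062 -0.234  3.113]
15 1 [-0.45  -0.751 -0.872  1.205  0.367 -0.401]
15 -1 [-0.45  -0.751 -0.872  1.205  0.367  2.74 ]
```

```bash
cat >> h.py <<'E'
AX,BY=22,-18
MT=toolM(AX,BY); QT=quat(MT); ZT=MT[:,2]; N=RC@nC
def gp(s,du=-.004): return fromrod(KU+du,KY,s)+.019*ZT
E
python3 - <<'E'
from h import *
np.set_printoptions(precision=3,suppress=True)
G=gp(.064)
for d in (0,.03,.05,.06,.07,.08): print(d,G-d*ZT,planner.ik((G-d*ZT).tolist(),QT))
for p in (.018,.02): print(planner.ik((G+p*N).tolist(),QT),planner.ik((G+p*N-.055*ZT).tolist(),QT))
d=.06
q=np.array(planner.ik((G-d*ZT).tolist(),QT))
q0=q.copy(); q0[0]=-1.1
t=read_time_s(); r.set_joints(q0.tolist()); print(read_time_s()-t, read_tcp_pos())
r.set_joints(q.tolist()); print(read_time_s()-t, read_tcp_pos(),read_ft_force())
for nm in ('wrist','side'):
    cv2.imwrite(f'pics/{nm}1.png',cam(nm)[0]['image'])
E
```

```text
0 [0.481 0.02  0.112] [-0.044 -0.76  -0.899  1.05  -0.295  0.005]
0.03 [0.47  0.03  0.138] [-0.02  -0.791 -0.867  1.119 -0.303  0.028]
0.05 [0.463 0.036 0.156] [-0.003 -0.807 -0.843  1.163 -0.31   0.045]
0.06 [0.46  0.039 0.165] [ 0.005 -0.813 -0.831  1.185 -0.313  0.053]
0.07 [0.457 0.042 0.174] [ 0.014 -0.818 -0.817  1.206 -0.316  0.062]
0.08 [0.453 0.045 0.183] [ 0.023 -0.822 -0.803  1.227 -0.319  0.07 ]
[-0.044 -0.801 -0.894  1.096 -0.295  0.005] [ 0.002 -0.84  -0.826  1.217 -0.312  0.05 ]
[-0.044 -0.806 -0.893  1.101 -0.295  0.005] None
1.1833 [ 0.241 -0.394  0.166]
2.9250000000000003 [0.46  0.038 0.165] [-0.361  0.331 -0.971]
```

View pics/wrist1.png

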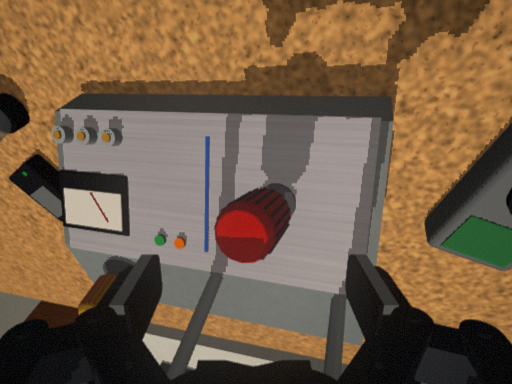

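View pics/side1.png

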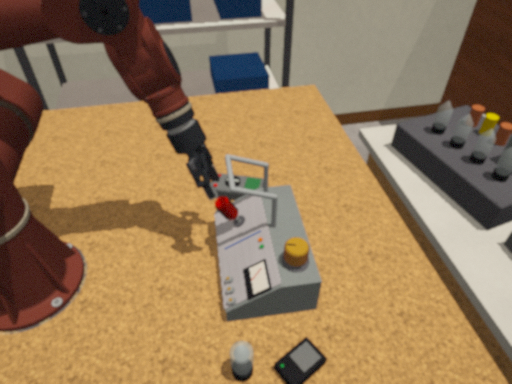

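```bash
python3 - <<'E'
from h import *
np.set_printoptions(precision=3,suppress=True)
G=gp(.064); t=read_time_s()
print(r.servo_line(G.tolist(),QT,velocity=.05,contact_N=6), read_tcp_pos()-G, read_ft_force(),read_time_s()-t)
for nm in ('wrist','side'):
    cv2.imwrite(f'pics/{nm}2.png',cam(nm)[0]['image'])
E
```

```text
False [0. 0. 0.] [ 0.464 -0.434  0.761] 1.3500000000000005
```

View pics/wrist2.png

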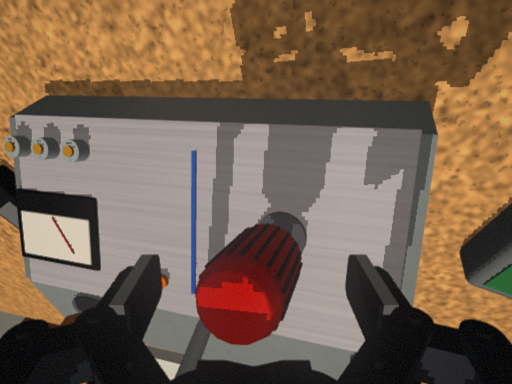

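View pics/side2.png

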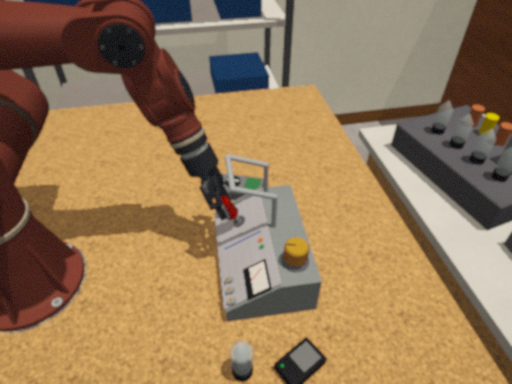

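```bash
python3 - <<'E'
from h import *
np.set_printoptions(precision=3,suppress=True)
t=read_time_s(); fingers.grasp(40); print('gap',read_finger_gap(), read_ft_force(), read_wrist_torque(),read_time_s()-t)
cv2.imwrite('pics/wrist3.png',cam('wrist')[0]['image'])
E
```

```text
gap 0.04336800065448703 [-5.994 -3.692  6.234] [ 0.077  1.049 -0.185] 0.48329999999999984
```

View pics/wrist3.png

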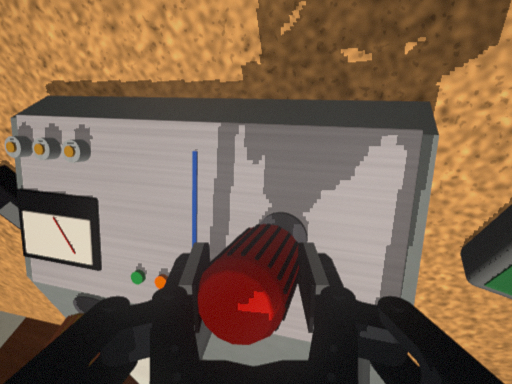

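```bash
python3 - <<'E'
from h import *
np.set_printoptions(precision=3,suppress=True)
G=np.array(read_tcp_pos()); t=read_time_s()
for p in (.005,.009,.013,.017,.0195):
    r.servo_line((G+p*N).tolist(),QT,velocity=.02)
    f=read_ft_force(); print(p,(np.array(read_tcp_pos())-G)@N,f,'along n',f@N,read_finger_gap())
print(read_time_s()-t)
cv2.imwrite('pics/wrist4.png',cam('wrist')[0]['image'])
cv2.imwrite('pics/side4.png',cam('side')[0]['image'])
E
```

```text
0.005 0.004522562590159302 [ 7.006 -4.344 -5.66 ] along n -8.50747244760291 0.04319202411706193
0.009 0.00880336914031616 [ 2.036 -2.815 -2.74 ] along n -3.45899881779766 0.042917772659327495
0.013 0.013578035972290344 [-6.923 -1.952  5.168] along n 7.884866112779899 0.04323653335636371
0.017 0.017521010323497357 [-4.844 -2.687  4.137] along n 5.935945273363869 0.043007437220469305
0.0195 0.01961442596209186 [-1.915 -3.463 -0.011] along n 0.8613698642736823 0.04263589486932984
1.7584
```

View pics/wrist4.png

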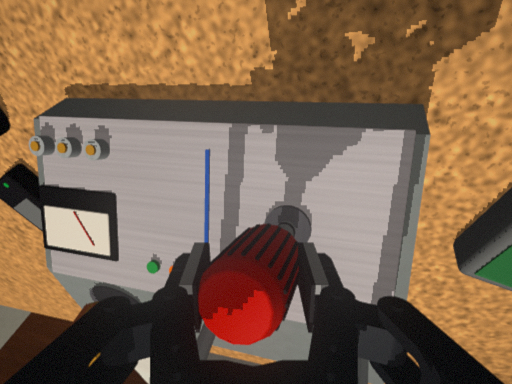

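```bash
python3 - <<'E'
from h import *
np.set_printoptions(precision=3,suppress=True)
fingers.open_gripper(); r.wait(.3); print(read_ft_force(),read_finger_gap())
T=np.array(read_tcp_pos()); 
for d in (.07,.065,.06,.055,.05,.045):
    p=T-d*ZT
    if planner.ik(p.tolist(),QT) is None: continue
    try: print(d,r.servo_line(p.tolist(),QT,velocity=.06,contact_N=8)); break
    except r.Unreachable as e: print(d,e)
print(read_ft_force(),read_time_s())
import pickle
for nm in ('wrist','side','top'):
    c=cam(nm); pickle.dump(c,open(nm+'5.pkl','wb')); cv2.imwrite(f'pics/{nm}5.png',c[0]['image'])
    d,K,Rm,t=c; P=cloud(*c); hsv=cv2.cvtColor(d['image'],cv2.COLOR_BGR2HSV)
    m=((hsv[...,0]<8)|(hsv[...,0]>172))&(hsv[...,1]>110)&(hsv[...,2]>40)&(P[...,0]>.4)&(P[...,0]<.52)&(abs(P[...,1]-.027)<.03)&(P[...,2]>.09)&(P[...,2]<.19)
    if m.sum(): q=rodco(P[m]); print(nm,m.sum(),np.percentile(q,[3,50,90,97,100],0).round(4))
E
```

```text
[ 0.444 -0.281 -0.095] 0.08546220914137884
0.05 False
[ 0.002  0.298 -0.902] 8.8
wrist 3995 [[0.05  0.057 0.068]
 [0.063 0.073 0.109]
 [0.076 0.084 0.11 ]
 [0.08  0.086 0.11 ]
 [0.085 0.088 0.111]]
side 311 [[0.06  0.049 0.06 ]
 [0.075 0.055 0.094]
 [0.085 0.069 0.107]
 [0.086 0.076 0.108]
 [0.088 0.081 0.11 ]]
top 181 [[0.056 0.055 0.079]
 [0.076 0.071 0.105]
 [0.084 0.082 0.109]
 [0.085 0.085 0.11 ]
 [0.086 0.087 0.111]]
```

View pics/wrist5.png

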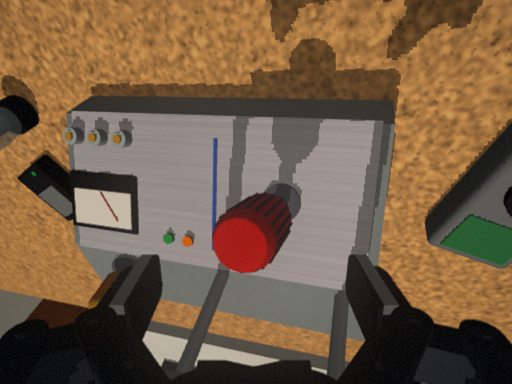

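View pics/side5.png

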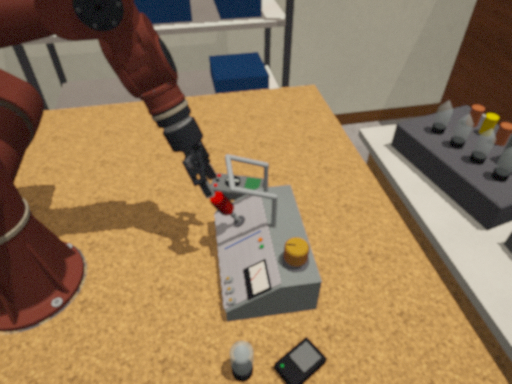

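```bash
python3 - <<'E'
from h import *
np.set_printoptions(precision=3,suppress=True)
t=read_time_s()
q=np.array(read_qpos()); q[3]+=.3; r.set_joints(q.tolist()); print(read_tcp_pos(),read_ft_force())
q[0]=-.5; r.set_joints(q.tolist()); print(read_tcp_pos(),read_ft_force(),read_time_s()-t)
S=np.array([.600,-.1393])
qs=np.array(planner.ik([*S,.26],downq(0))); print(qs)
# J6 offset to about 0 for the look
qr=planner.ik([.42,-.10,.28],downq(np.pi/2)); print(qr)
r.set_joints(qr)
qs[5]=-2.9; r.set_joints(qs.tolist()); print(read_tcp_pos(),read_ft_force(),read_time_s()-t)
import pickle
c=cam('wrist'); pickle.dump(c,open('wrist6.pkl','wb')); cv2.imwrite('pics/wrist6.png',c[0]['image'])
P=cloud(*c); hsv=cv2.cvtColor(c[0]['image'],cv2.COLOR_BGR2HSV)
b=(hsv[...,0]>15)&(hsv[...,0]<32)&(hsv[...,1]>90)&(P[...,2]>.152)&(P[...,2]<.165)&(abs(P[...,0]-.6)<.05)&(abs(P[...,1]+.139)<.05)
print(b.sum(),np.median(P[b],0),cv2.minEnclosingCircle(P[b][:,:2].astype(np.float32)))
E
```

```text
[0.33  0.036 0.145] [-0.478  0.019  0.007]
[ 0.307 -0.125  0.146] [-0.499  0.287  0.463] 1.2667000000000002
[-0.44   0.163  0.213  1.621  0.     1.18 ]
[-0.539 -0.392 -0.266  1.696  0.    -0.489]
[ 0.6   -0.139  0.26 ] [ 0.07   0.007 -0.15 ] 4.075000000000001
2740 [ 0.602 -0.143  0.159] ((0.6002499461174011, -0.14143197238445282), 0.024839937686920166)
```

View pics/wrist6.png

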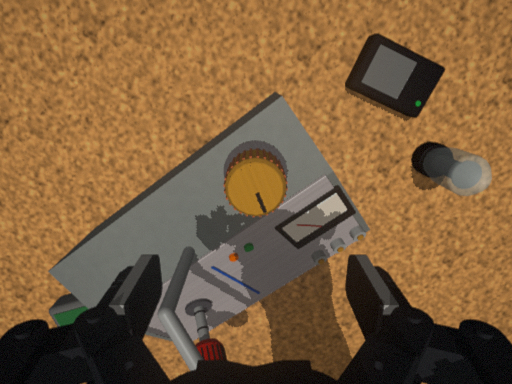

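```bash
cat >> h.py <<'E'
S=np.array([.600,-.1405])
def sq(z,j6):
    q=np.array(planner.ik([*S,z],downq(0)));q[5]=j6;return q
E
python3 - <<'E'
from h import *
np.set_printoptions(precision=3,suppress=True)
t=read_time_s()
r.set_joints(sq(.20,-2.9).tolist())
p=np.array(read_tcp_pos()); print(r.servo_line([*S,.121],None,velocity=.06,contact_N=6),read_tcp_pos(),read_ft_force())
fingers.grasp(30); print(read_finger_gap(),read_ft_force(),read_wrist_torque())
z=np.array(read_tcp_pos())[2]; j=-2.9
while j<1.5:
    j+=.55; z-=.55*.006/(2*np.pi)
    r.set_joints(sq(z,j).tolist()); print(round(j,2),np.array(read_qpos())[5],read_ft_force(),np.array(read_wrist_torque()),read_finger_gap(),round(read_time_s()-t,2))
    if abs(read_wrist_torque()[2])>.6: print('stop');break
c=cam('wrist'); cv2.imwrite('pics/wrist7.png',c[0]['image']); cv2.imwrite('pics/side7.png',cam('side')[0]['image'])
E
```

```text
False [ 0.6   -0.141  0.121] [ 0.321  0.012 -0.535]
0.04949353066173818 [-4.105 -1.669  5.717] [-0.409  0.868  0.039]
-2.35 -2.352987189872774 [-3.976 -3.239  2.619] [-0.726  0.759 -0.076] 0.0489935252895306 2.84
-1.8 -1.8022032542721371 [-4.308 -3.814  2.949] [-0.725  0.81  -0.053] 0.04905266247803401 3.43
-1.25 -1.2522071313996301 [-3.213 -3.554  4.224] [-0.723  0.725 -0.07 ] 0.04903516637576542 4.03
-0.7 -0.702207963549576 [-2.681 -4.973  2.549] [-0.795  0.706 -0.042] 0.048979465115599884 4.62
-0.15 -0.15219222413629482 [-3.385 -3.297  3.355] [-0.828  0.684 -0.   ] 0.04924846098189231 5.21
0.4 0.3978174407888643 [-3.397 -3.144  1.976] [-0.857  0.761 -0.044] 0.049476139276775084 5.8
0.95 0.9477843047536993 [-3.443 -3.167  3.261] [-0.777  0.777 -0.018] 0.04922120868494696 6.39
1.5 1.497801192459619 [-3.731 -3.622  2.187] [-0.807  0.744 -0.022] 0.04910898199540984 6.98
```

View pics/wrist7.png

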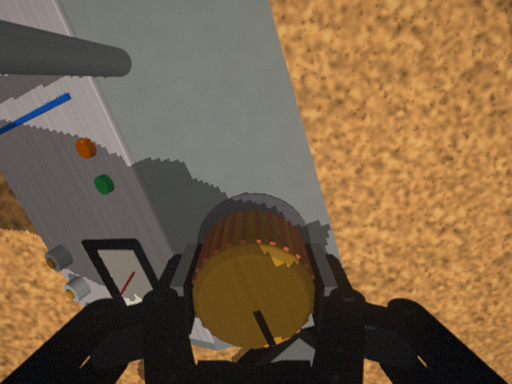

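```bash
python3 - <<'E'
from h import *
np.set_printoptions(precision=3,suppress=True)
t=read_time_s()
fingers.open_gripper(); z=np.array(read_tcp_pos())[2]; print(z)
j=-2.0
r.set_joints(sq(z,j).tolist()); print(read_ft_force(),read_time_s()-t)
fingers.grasp(30); print(read_finger_gap(),read_ft_force(),read_wrist_torque())
t0=read_wrist_torque()[2]
while j<2.9:
    j+=.35; z-=.35*.006/(2*np.pi)
    r.set_joints(sq(z,j).tolist()); w=np.array(read_wrist_torque()); print(round(j,2),np.array(read_qpos())[5],read_ft_force(),w,read_finger_gap(),round(read_time_s()-t,2))
    if abs(w[2]-t0)>.4: print('stop');break
c=cam('wrist'); cv2.imwrite('pics/wrist8.png',c[0]['image'])
print(read_time_s())
E
```

```text
0.11721438114194849
[ 0.131 -0.646  0.443] 3.383399999999998
0.04941120729478859 [-2.747 -0.067  3.239] [0.061 0.622 0.003]
-1.65 -1.6538740662860874 [-1.5    1.478  4.458] [ 0.166  0.617 -0.093] 0.049500817529104506 4.22
-1.3 -1.3060059460041107 [-0.703  0.288  4.905] [ 0.043  0.378 -0.041] 0.04921353752027392 4.65
-0.95 -0.956835142528345 [-1.355 -0.664  5.015] [-0.187  0.182 -0.062] 0.0493958564821854 5.07
-0.6 -0.6070890688959999 [ 0.941 -1.942  5.241] [-0.406  0.086 -0.027] 0.04942988228565123 5.5
-0.25 -0.2571943774917829 [ 0.629 -5.312  4.208] [-0.859 -0.045 -0.023] 0.04875810978392168 5.93
0.1 0.09469748988921042 [ 0.068 -5.566  5.773] [-1.024 -0.022 -0.055] 0.04960832227316694 6.35
0.45 0.44471923999683255 [ 0.616 -6.284  4.846] [-1.162  0.089 -0.032] 0.049355432859942865 6.77
0.8 0.7947183337617921 [-0.767 -5.993  4.872] [-1.223  0.246 -0.062] 0.04944444108798674 7.2
1.15 1.1446582321699261 [-1.681 -6.393  5.105] [-1.27   0.396 -0.029] 0.04916775365549861 7.62
1.5 1.4947207800226798 [-3.268 -6.885  5.463] [-1.216  0.543 -0.051] 0.048953902885633026 8.05
1.85 1.84473781352095 [-3.547 -6.291  6.96 ] [-1.133  0.669 -0.051] 0.04930992065559129 8.47
2.2 2.1947070813007996 [-3.748 -5.103  6.469] [-1.011  0.75  -0.091] 0.04934190597111215 8.9
2.55 2.54468270928887 [-3.638 -3.461  6.826] [-0.975  0.836 -0.005] 0.04944874974434547 9.32
2.9 2.8928039974122535 [-0.206 -5.748  4.936] [-1.061  0.023  0.314] 0.04907323006491133 9.75
29.9583
```

View pics/wrist8.png

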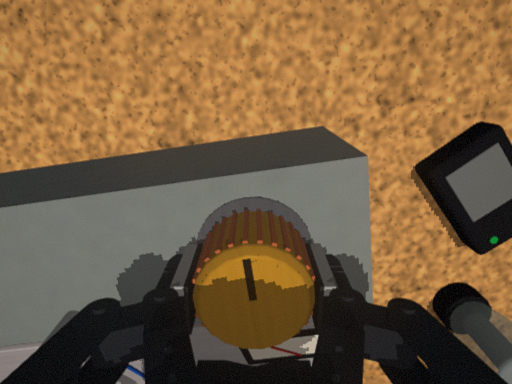

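```bash
python3 - <<'E'
from h import *
np.set_printoptions(precision=3,suppress=True)
t=read_time_s()
fingers.open_gripper(); z=np.array(read_tcp_pos())[2]; print(z)
cv2.imwrite('pics/wrist9a.png',cam('wrist')[0]['image'])
j=0.9
r.set_joints(sq(z,j).tolist()); print(read_ft_force(),read_time_s()-t)
fingers.grasp(30); print(read_finger_gap(),read_ft_force(),read_wrist_torque())
cv2.imwrite('pics/wrist9b.png',cam('wrist')[0]['image'])
t0=read_wrist_torque()[2]
while j<2.3:
    j+=.2
    r.set_joints(sq(z,j).tolist()); w=np.array(read_wrist_torque()); print(round(j,2),np.array(read_qpos())[5],read_ft_force(),w,read_joint_efforts()[5],read_finger_gap(),round(read_time_s()-t,2))
    if abs(w[2]-t0)>.35: print('stop');break
cv2.imwrite('pics/wrist9c.png',cam('wrist')[0]['image'])
a=np.hstack([cv2.resize(cv2.imread(f'pics/wrist9{k}.png')[200:380,150:360],None,fx=1.25,fy=1.25) for k in 'abc']);cv2.imwrite('pics/w9.png',a)
print(read_time_s())
E
```

```text
0.11222277399069938
[ 0.636 -0.227  0.821] 2.25
0.04900561865738399 [-2.788  0.718  3.479] [-0.02   0.747 -0.026]
1.1 1.0954939249700644 [-5.213 -3.054  4.83 ] [-0.548  0.875  0.604] 1.23844463378191 0.04915384336155659 3.03
stop
33.0417
```

View pics/w9.png

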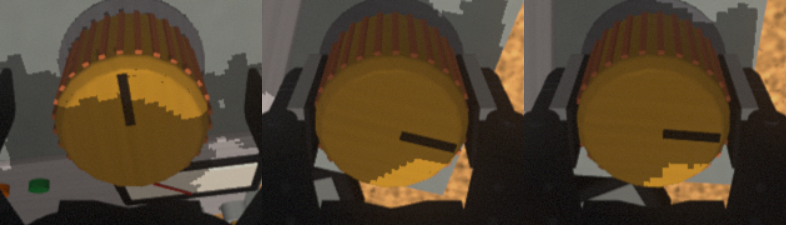

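```bash
python3 - <<'E'
from h import *
import pickle
np.set_printoptions(precision=3,suppress=True)
fingers.open_gripper(); r.wait(.2)
p=np.array(read_tcp_pos()); print(r.servo_line([p[0],p[1],.26],None,velocity=.12),read_ft_force(),read_time_s())
for nm in ('wrist','side','top'):
    c=cam(nm); cv2.imwrite(f'pics/{nm}10.png',c[0]['image'])
    P=cloud(*c); hsv=cv2.cvtColor(c[0]['image'],cv2.COLOR_BGR2HSV)
    m=((hsv[...,0]<8)|(hsv[...,0]>172))&(hsv[...,1]>110)&(hsv[...,2]>40)&(P[...,0]>.4)&(P[...,0]<.52)&(abs(P[...,1]-.027)<.03)&(P[...,2]>.09)&(P[...,2]<.19)
    if m.sum()>20: print(nm,'rod',m.sum(),np.percentile(rodco(P[m])[:,2],[50,90,97,100]).round(4))
    b=(hsv[...,0]>15)&(hsv[...,0]<32)&(hsv[...,1]>90)&(P[...,2]>.14)&(P[...,2]<.165)&(abs(P[...,0]-.6)<.04)&(abs(P[...,1]+.14)<.04)
    l=P[...,2][(abs(P[...,2]-.106)<.01)&(abs(P[...,0]-.6)<.03)&(abs(P[...,1]+.05)<.04)]
    if b.sum()>20: print(nm,'screw top',np.median(P[b][:,2]),'ledge',np.median(l) if len(l) else None)
E
```

```text
False [-0.329 -0.935 -0.064] 35.0833
wrist screw top 0.14990907724445215 ledge 0.10712580464809665
side rod 317 [0.094 0.108 0.109 0.109]
side screw top 0.14835585109390506 ledge 0.10595816049926836
top rod 188 [0.105 0.109 0.11  0.111]
top screw top 0.14714884518279872 ledge 0.1047699736131437
```

View pics/side10.png

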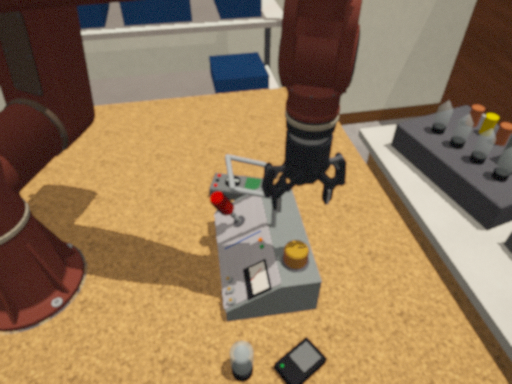

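View pics/wrist10.png

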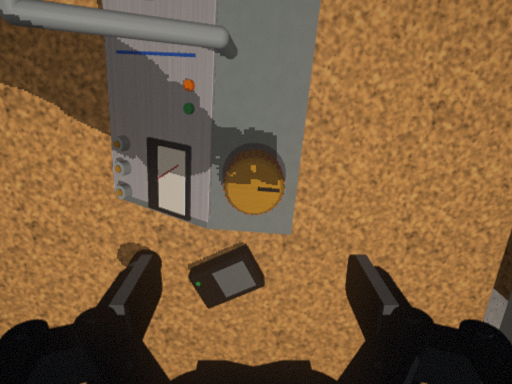

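```bash
python3 - <<'E'
from h import *
r.wait(.3); print(read_ft_force(),read_qd()); workorder.sign_off(); print(read_time_s())
E
```

```text
[-0.07199932 -0.10282325  0.55653702] [ 0.00144121  0.00070384  0.00162951 -0.0004469   0.00010187 -0.00154433]
the job is handed in; nothing more can be done
the job is handed in; nothing more can be done
```

The rod is at its middle click and the thumbscrew is screwed fully down. Both are let go, and I handed the job in at about 35 s of the 72 s allowed.

- **Rod:** I gripped the knob below the guard rail and pulled it 19.5 mm along its axis. The force rose to 8.5 N and then reversed as it snapped over. Before the screw was turned, and again at the end, the cameras put the knob's outer end about 110 mm off the panel. It started at about 90 mm, so the rod is out 20 mm, give or take about 1 mm.
- **Thumbscrew:** I turned it clockwise with two regrasps, about 1.5 turns in all. It stopped hard: the wrist moment jumped to about 0.6 N m and the pads slipped on the head. Its top ended 42.4 to 42.8 mm above the ledge (43 mm expected when fully down), and the fingers are about 110 mm clear above it.
- **Meter, valve and charger:** the robot stayed clear of all three, and in the last side picture the valve was upright and the valve and charger were in their starting places. I judged this by eye and did not measure them.

**Checks that disagreed:**
- **Tilt:** a straight forward tilt of 25 to 40 degrees was out of the arm's reach at the knob. I used 22 degrees forward with an 18 degree lean to the left (about 27 degrees in all). The knob was therefore gripped slightly askew, with a finger gap of 43 mm on a 36 mm knob.
- **Screw height:** the cameras differed by 2 to 3 mm on its absolute height, so I relied on the height above the ledge and the moment at the stop.

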